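# Unclip the teal headlamp from its charging dock

### The arm

A 6-joint arm with a two-finger parallel gripper is mounted at the origin on the work surface. World frame = base frame: x ahead of the robot, y to its left, z up, the work surface at z = 0. Lengths are in mm, angles in rad, forces in N, time in s.
With the tool pointing down it reaches from about 375 to 925 mm from the base axis. Payload 5.7 kg.
Tool frame: the origin (TCP) lies at the very end of the fingers, on their centre line; the grasp point (between the pads) lies 19 mm behind it; x points along the fingers, y is the direction in which the jaws open and shut, and the axes are right-handed (so a half turn about x gives the same grasp; the last joint's range is limited). The gripper opens to 88 mm and grips with 3 to 60 N. Pads are 20 mm wide; open, the fingers measure 115 mm over their backs; the gripper's body (75 mm by 178 mm) begins 61 mm behind the grasp point.
Start: joints at [1.17, 0.359, 1.51, -0, 1.272, -0.115], TCP at [169.148, 575.631, 222.623] pointing down, gripper open.
Joint ranges: [-2.97, 2.97], [-1.01, 2.36], [0.21, 2.38], [-0.96, 4.11], [0.2, 2.71], [-2.98, 2.98]. Speed limits (rad/s): [2.39, 2.39, 3.14, 3.14, 3.14, 3.14].

### API

Orientations are given as [roll, pitch, yaw] about the fixed x, y, z axes, in that order (R = Rz(yaw) Ry(pitch) Rx(roll)).
In Python, from rig import observe, snapshot, finish_job gives the robot as it stands.
- The arm moves only by the tool servo_tool, never from a script. Its argument "deltas" is a list of rows, each an object of numbers: "claw": the closure in counts, from 0 (fully open) to 255 (shut); "tx", "ty", "tz": the shift along the tool's x, y, z in m; "turn": the turn about the tool's x in rad. A call has 1 to 5 rows; each row shifts and turns the commanded pose from where the row before left it, along the tool's axes as they then stand; what a row does not reach is not made up. A row lasts 1/8 s, in which the tool goes at most 62.5 mm and 10.7 degrees, less where a joint would pass 70% of its speed; a pose out of reach is approached as far as the arm can. A call with a gripper value outside its range is refused whole. The fingers move at their own pace and stop on an object; "grip_force" is the grip in N (left out, the last holds). Time passes only in rows, so rows that do not move let the fingers close. It gives the time, the measured TCP pose, the force and the opening at its end, in the units of the state.
- observe(): the state, without advancing time (a new reading comes with each control period).
- snapshot(name): name is "side" or "top"; returns a dict with "frame" (420x560x3 uint8, red, green, blue), "z_map" (420x560 float32, mm along the optical axis (not along the pixel's ray), 0 where there is no reading), "fx", "fy", "cx", "cy" (pixels), "rvec" (rotation vector, rad) and "tvec" (3), from world to camera coordinates, as OpenCV has them. Camera axes: x right, y down, z forward; pixel columns grow to the right and rows downward; lengths in mm; the calibration is good to about 2 mm. A picture is of the moment at which its call begins.
- finish_job(): hands the job in, once; it reports no verdict.
The state is a dict: "time_s": time; "q": joint angles; "dq": joint speeds; "effort": joint torques, N m; "position": TCP position; "orientation": TCP orientation; "wrist_force": force on the tool from outside, world axes, zero at the start; "ft_torque": the same for the moment, N m; "finger_gap": finger opening in mm.
Only numpy, scipy, OpenCV 4.12 (cv2) and the standard library are available. Lean on these libraries where they do the work, as an engineer would, in place of code of your own. Each camera call takes 0.05 s, during which the arm holds its last target. There are 200 camera calls.

### The job

Take the teal headlamp out of its charging dock: pinch its two white side buttons in together to free the catch, lift it straight out, and stand it upright on the floor of the wooden tray, setting it down rather than dropping it. Leave the charcoal headlamp clipped in its own dock.

Things in the scene. Friction and masses are not known exactly. Their poses are not given: they have to be found in the camera images.
- teal_lamp: Teal headlamp unit, no strap, 0.12 kg, loose, clicked upright into a fixed black charging dock. Body 34 (x) x 40 (y) x 62 (z) mm; origin: centre of its underside, z up, x out through the lens. A white button on each y side, 18 wide x 20 tall, centred 47 mm above the origin at x = 0. Outer faces of the buttons are 56 mm apart at rest, 42 pressed. Fully pinched, they bottom out and it can be carried by them.
- teal_lamp_left (a joint): Button on the teal lamp's +y side: 0 = out, 0.007 m = fully pressed towards the lamp's middle. Spring: 2 N to start, 5.5 N fully in. It carries a tooth at the lamp's foot, hooked under a lip of the dock and free from about 0.005: the lamp comes up only with both buttons pressed.
- teal_lamp_right (a joint): The same button on the -y side. About the dock: 66 x 66 mm, same position and yaw as the lamp; its walls end 26 mm above the work surface and 20 mm above the underside of the seated lamp, which is clear once raised 25 mm.
- tray: Pale wooden open tray, fixed, 150 x 150 mm outside, 20 mm high, walls and floor 5 mm thick. Origin at the centre of its underside, z up; the inner floor is 5 mm above the origin.
- grey_lamp: Charcoal grey headlamp unit of the same shape as the teal one, with the same white buttons, clicked into its own black dock: not to be moved. Origin at the centre of its underside.
Not all that is in view belongs to the job. There is more than one size of the tray; the job needs the smallest.

How it is judged (in metres and radians):
On the way, in this order (a step that is already met when the one before it is completed fails the run):
1. both buttons of the teal lamp are pinched in while it still sits in its dock (value of joint each of teal_lamp_left, teal_lamp_right above 0.005 m and distance of teal_lamp from where it was at the start of the episode below 0.01 m), for 0.1 s.
2. the teal lamp is lifted clear of its dock (height (world z) of teal_lamp above 0.035 m), for 0.1 s.
3. the teal lamp is lowered to the tray's floor (within 10 mm) while still held (x of teal_lamp in the frame of tray between -0.065 and 0.065 m and y of teal_lamp in the frame of tray between -0.065 and 0.065 m and z of teal_lamp in the frame of tray below 0.015 m and contact force between the fingers and teal_lamp above 1 N), for 0.1 s.
At the end, for the whole second after the job is handed in: The teal lamp stands on the tray's inner floor (height within 4 mm), within 65 mm of the tray's middle along each side, that is anywhere inside its walls, upright within 10 degrees, released and at rest (x of teal_lamp in the frame of tray between -0.065 and 0.065 m and y of teal_lamp in the frame of tray between -0.065 and 0.065 m and z of teal_lamp in the frame of tray between 0.001 and 0.009 m and angle between teal_lamp's own z axis and vertical below 0.17 rad and linear speed of teal_lamp below 0.02 m/s and angular speed of teal_lamp below 0.2 rad/s); the robot touches nothing.
It fails at once if the charcoal lamp is disturbed (moved more than 15 mm) (distance of grey_lamp from where it was at the start of the episode above 0.015 m).
It also fails if it takes over 42 s, if anything falls off the work surface, if the arm or the gripper's body presses on something with over 40 N, if the wrist force passes 120 N, or if a joint passes its speed limit or range.

## Working session

There is one attempt and no reset: what is moved stays moved. The work goes in short steps, Python scripts to look and compute and a tool call to move; the robot and the scene stay as the last step left them, time stands still between calls to the robot, and variables do not carry over. Pictures are saved under pics/ and viewed, about 8 in all and at most 12, crops included, and the job is handed in when it is done.

Besides the shell and the picture viewer there is one more tool, called after "Request:" by a JSON object that holds its "fn" and its "kwargs", one argument or row to a line. servo_tool: Moves the arm, as the interface text tells. Its arguments: {"type":"object","properties":{"deltas":{"type":"array"},"grip_force":{"type":"number"}},"required":["deltas"]}

```bash
mkdir -p pics; cat > h.py <<'E'
import numpy as np, cv2
from rig import observe, snapshot, finish_job
def pts(s):
    z=s["z_map"]; v,u=np.mgrid[:z.shape[0],:z.shape[1]]
    c=np.stack([(u-s["cx"])/s["fx"]*z,(v-s["cy"])/s["fy"]*z,z],-1)
    R=cv2.Rodrigues(np.array(s["rvec"],float))[0]
    w=(c-np.array(s["tvec"]).ravel())@R
    w[z==0]=np.nan
    return w
def save(s,n): cv2.imwrite(f"pics/{n}.png",s["frame"][...,::-1])
E
python3 - <<'E'
from h import *
print(observe())
for n in("top","side"):
    s=snapshot(n); save(s,n+"0"); np.savez(n+"0",**s)
    print(n,s["fx"],s["tvec"],s["rvec"])
E
```

```text
{'time_s': 0.0, 'q': array([ 1.16994651e+00,  3.59539427e-01,  1.51142014e+00, -3.16106828e-05,
        1.27249630e+00, -1.15094494e-01]), 'dq': array([-0.00043749, -0.00056996, -0.0012715 , -0.00087947,  0.00035528,
        0.00149485]), 'effort': array([-2.53423197e-03, -5.15372658e+01, -2.70726997e+01,  6.69909222e-02,
        3.47346137e-02, -1.69999212e-04]), 'position': array([168.87413787, 575.02660424, 221.79377959]), 'orientation': array([-1.66968514,  1.56893287, -1.95543114]), 'wrist_force': array([ 0.08992416, -0.08169338,  0.19150147]), 'ft_torque': array([-0.03273491, -0.02670207, -0.01297037]), 'finger_gap': 87.92480698636864}
top 439.7668464724576 [ -12.60412678  391.74473117 1039.1811987 ] [ 2.22012404 -2.16376117  0.09805937]
side 466.0554739091381 [-295.82586954  192.71356783  947.15574154] [ 2.07868298 -0.78656841  0.37991932]
```

View pics/top0.png

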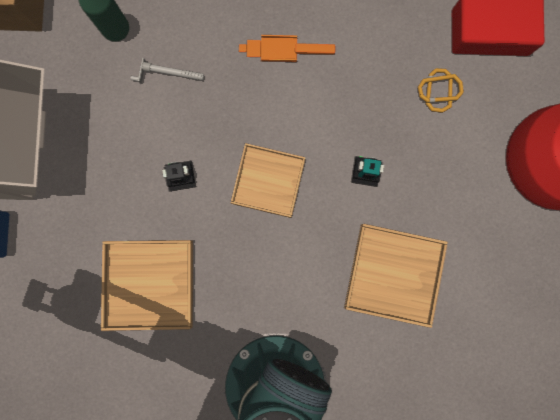

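View pics/side0.png

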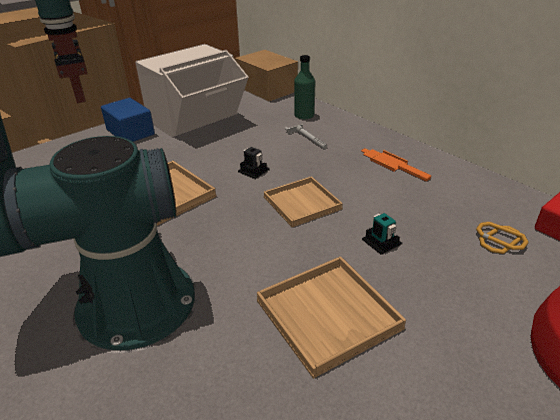

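The top view shows the teal lamp at about (370,168) with its white buttons left and right. The smallest tray is at (269,180) and the charcoal lamp at (178,173). The side view agrees, with the teal lamp at (382,230) and nothing crowding it.

```bash
python3 - <<'E'
from h import *
for n,roi in(("top",(330,140,410,200)),("side",(350,195,415,265))):
    s=dict(np.load(n+"0.npz")); w=pts(s); hsv=cv2.cvtColor(s["frame"],cv2.COLOR_RGB2HSV)
    x0,y0,x1,y1=roi; m=np.zeros(hsv.shape[:2],bool); m[y0:y1,x0:x1]=1
    H,S,V=hsv[...,0].astype(int),hsv[...,1],hsv[...,2]
    z=w[...,2]
    teal=m&(H>80)&(H<100)&(S>120)&(V>60); white=m&(S<60)&(V>170)
    top=teal&(z>60)
    for k,a in(("teal",teal),("tealtop",top),("white",white),("dock",m&(V<50)&(z>10)&(z<32))):
        p=w[a]; p=p[~np.isnan(p[:,0])]
        if len(p)>3: print(n,k,len(p),p.mean(0).round(1),np.median(p[:,2]).round(1),cv2.minAreaRect(p[:,:2].astype(np.float32)))
    c,l,st,ce=cv2.connectedComponentsWithStats(white.astype(np.uint8))
    for i in range(1,c):
        if st[i,4]>2: print(' w',ce[i].round(1),st[i,4],np.nanmean(w[l==i],0).round(1),np.nanmax(w[l==i],0).round(1))
s=dict(np.load("top0.npz")); w=pts(s); hsv=cv2.cvtColor(s["frame"],cv2.COLOR_RGB2HSV)
m=(hsv[...,0]>8)&(hsv[...,0]<25)&(hsv[...,1]>70)&(hsv[...,2]>80); m[:, :225]=0;m[:,315:]=0;m[:135]=0;m[225:]=0
p=w[m]; print("tray",len(p),cv2.minAreaRect(p[:,:2].astype(np.float32)),np.percentile(p[:,2],[5,50,95,99]))
c=cv2.resize(s["frame"][135:205,325:415],None,fx=8,fy=8,interpolation=cv2.INTER_CUBIC); cv2.imwrite("pics/crop.png",c[...,::-1])
E
```

```text
top teal 211 [ 516.6 -207.3   66.8] 66.9 ((516.7125854492188, -212.49949645996094), (47.33074188232422, 33.64887237548828), 85.1446304321289)
top tealtop 210 [ 516.7 -207.2   67. ] 66.9 ((517.1470947265625, -207.90431213378906), (38.349727630615234, 33.55379867553711), 84.64061737060547)
top white 36 [ 517.3 -208.1   62.1] 62.3 ((516.6175537109375, -208.08087158203125), (54.348716735839844, 15.04172134399414), 83.18653869628906)
top dock 169 [ 508.3 -195.1   21.5] 22.6 ((515.7406616210938, -206.2711944580078), (61.986637115478516, 49.8479118347168), 81.97797393798828)
 w [360.8 164.7] 18 [ 520.7 -184.    62. ] [ 527.  -181.6   65.4]
 w [381.6 167.9] 19 [ 514.  -232.2   62.2] [ 521.2 -228.7   65.8]
side teal 136 [ 514.7 -212.5   66.8] 66.7 ((516.0955810546875, -208.77658081054688), (47.23012161254883, 33.655948638916016), 81.13285827636719)
side tealtop 135 [ 514.7 -212.7   66.9] 66.8 ((515.6097412109375, -212.00421142578125), (40.24828338623047, 33.928138732910156), 82.08789825439453)
side white 23 [ 522.2 -213.5   56.5] 62.0 ((541.0888671875, -177.8356170654297), (134.58474731445312, 37.905517578125), 54.587223052978516)
side dock 294 [ 504.7 -221.5   20.5] 21.0 ((515.5298461914062, -211.01502990722656), (68.28724670410156, 49.57809829711914), 85.34069061279297)
 w [376.4 214.9] 8 [ 538.7 -172.9   46. ] [ 595.5 -131.8   63.1]
 w [391.7 226.1] 15 [ 513.4 -235.2   62.1] [ 521.7 -230.7   63.4]
tray 3957 ((489.1449279785156, 29.954307556152344), (151.5414581298828, 155.77963256835938), 78.01141357421875) [nan nan nan nan]
```

View pics/crop.png

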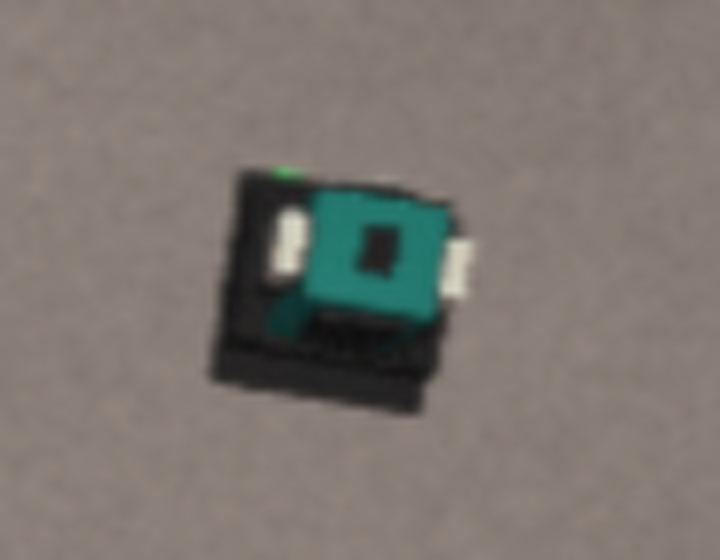

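```bash
cat >> h.py <<'E'
from scipy.spatial.transform import Rotation as Ro
def go(tgt,ang_y=None):
    o=observe(); R=Ro.from_euler('xyz',o["orientation"]).as_matrix()
    print("t",o["time_s"],"pos",o["position"].round(1),"gap",round(o["finger_gap"],1),"F",o["wrist_force"].round(1)); print("R",R.round(3).tolist())
    if ang_y is not None:
        d=np.array([np.cos(ang_y),np.sin(ang_y),0])
        a=np.arctan2(R[:,2]@d,R[:,1]@d); a=(a+np.pi/2)%np.pi-np.pi/2
        print("turn",a.round(4),"q6",o["q"][5].round(3))
    print("delta tool m",(R.T@(np.array(tgt)-o["position"])/1000).round(4))
E
python3 -c "
from h import *
go([517,-208,120],np.deg2rad(90-7.9))"
```

```text
t 0.1 pos [168.9 575.1 221.9] gap 87.6 F [-0.1  0.2 -1. ]
R [[-0.001, 0.282, 0.959], [-0.001, 0.959, -0.282], [-1.0, -0.002, -0.0]]
turn -0.1479 q6 -0.115
delta tool m [ 0.1028 -0.6531  0.5548]
```

Request:
{"fn": "servo_tool", "kwargs": {
  "deltas": [
    {"ty":-0.033,"tz":0.042},
    {"ty":-0.033,"tz":0.042},
    {"ty":-0.033,"tz":0.042},
    {"ty":-0.033,"tz":0.042},
    {"ty":-0.033,"tz":0.042}
  ],
  "grip_force": 20
}}

```text
invalid input at $.deltas[0]: expected keys claw, tx, ty, tz, turn
```

Request:
{"fn": "servo_tool", "kwargs": {
  "deltas": [
    {"ty":-0.04,"tz":0.036},
    {"ty":-0.04,"tz":0.036},
    {"ty":-0.04,"tz":0.036},
    {"ty":-0.04,"tz":0.036},
    {"ty":-0.04,"tz":0.036}
  ]
}}

```text
invalid input at $.deltas[0]: expected keys claw, tx, ty, tz, turn
```

Request:
{"fn": "servo_tool", "kwargs": {
  "deltas": [
    {"ty":-0.048,"tz":0.03},
    {"ty":-0.048,"tz":0.03},
    {"ty":-0.048,"tz":0.03},
    {"ty":-0.048,"tz":0.03},
    {"ty":-0.048,"tz":0.03}
  ]
}}

```text
invalid input at $.deltas[0]: expected keys claw, tx, ty, tz, turn
```

Request:
{"fn": "servo_tool", "kwargs": {
  "deltas": [
    {"tx":0.025,"turn":-0.049},
    {"tx":0.025,"turn":-0.049},
    {"tx":0.025,"turn":-0.05},
    {}
  ]
}}

```text
invalid input at $.deltas[0]: expected keys claw, tx, ty, tz, turn
```

```bash
python3 -c "
from h import *
go([517,-208,120],np.deg2rad(90-7.9))"
```

```text
t 0.1 pos [168.9 575.1 221.9] gap 87.6 F [-0.1  0.2 -1. ]
R [[-0.001, 0.282, 0.959], [-0.001, 0.959, -0.282], [-1.0, -0.002, -0.0]]
turn -0.1479 q6 -0.115
delta tool m [ 0.1028 -0.6531  0.5548]
```

All five keys are required in each row.

Request:
{"fn": "servo_tool", "kwargs": {
  "deltas": [
    {"claw":0,"tx":0,"turn":0,"ty":-0.033,"tz":0.042},
    {"claw":0,"tx":0,"turn":0,"ty":-0.033,"tz":0.042},
    {"claw":0,"tx":0,"turn":0,"ty":-0.033,"tz":0.042},
    {"claw":0,"tx":0,"turn":0,"ty":-0.033,"tz":0.042},
    {"claw":0,"tx":0,"turn":0,"ty":-0.033,"tz":0.042}
  ],
  "grip_force": 20
}}

```text
time_s: 0.72
position: [324.7, 356.5, 222.4]
orientation: [-1.823, 1.57, -2.108]
wrist_force: [1.1, -0.2, 0.3]
finger_gap: 88.0
```

Request:
{"fn": "servo_tool", "kwargs": {
  "deltas": [
    {"claw":0,"tx":0,"turn":0,"ty":-0.04,"tz":0.036},
    {"claw":0,"tx":0,"turn":0,"ty":-0.04,"tz":0.036},
    {"claw":0,"tx":0,"turn":0,"ty":-0.04,"tz":0.036},
    {"claw":0,"tx":0,"turn":0,"ty":-0.04,"tz":0.036},
    {"claw":0,"tx":0,"turn":0,"ty":-0.04,"tz":0.036}
  ]
}}

```text
time_s: 1.35
position: [440.7, 113.8, 222.6]
orientation: [-3.088, 1.571, 2.909]
wrist_force: [0.2, -0.4, -0.1]
finger_gap: 87.4
```

Request:
{"fn": "servo_tool", "kwargs": {
  "deltas": [
    {"claw":0,"tx":0,"turn":0,"ty":-0.048,"tz":0.03},
    {"claw":0,"tx":0,"turn":0,"ty":-0.048,"tz":0.03},
    {"claw":0,"tx":0,"turn":0,"ty":-0.048,"tz":0.03},
    {"claw":0,"tx":0,"turn":0,"ty":-0.048,"tz":0.03},
    {"claw":0,"tx":0,"turn":0,"ty":-0.048,"tz":0.03}
  ]
}}

```text
time_s: 1.98
position: [516.7, -158.9, 222.4]
orientation: [2.734, 1.57, 2.448]
wrist_force: [0.1, 0.3, 0.1]
finger_gap: 88.1
```

Request:
{"fn": "servo_tool", "kwargs": {
  "deltas": [
    {"claw":0,"ty":0,"tz":0,"tx":0.025,"turn":-0.049},
    {"claw":0,"ty":0,"tz":0,"tx":0.025,"turn":-0.049},
    {"claw":0,"ty":0,"tz":0,"tx":0.025,"turn":-0.05},
    {"claw":0,"ty":0,"tz":0,"tx":0,"turn":0}
  ]
}}

```text
time_s: 2.48
position: [514.9, -156.4, 145.8]
orientation: [2.875, 1.566, 2.737]
wrist_force: [0.5, 0.3, 0.6]
finger_gap: 88.1
```

```bash
python3 -c "
from h import *
go([517,-208,120],np.deg2rad(90-7.9))"
```

```text
t 2.475 pos [ 514.9 -156.4  145.8] gap 88.1 F [0.5 0.3 0.6]
R [[-0.004, 0.138, 0.99], [0.002, 0.99, -0.138], [-1.0, 0.001, -0.005]]
turn -0.0006 q6 -1.855
delta tool m [ 0.0257 -0.0509  0.0094]
```

Request:
{"fn": "servo_tool", "kwargs": {
  "deltas": [
    {"claw":0,"tx":0.012,"turn":0,"ty":-0.026,"tz":0.005},
    {"claw":0,"tx":0.013,"turn":0,"ty":-0.025,"tz":0.004},
    {"claw":0,"tx":0,"turn":0,"ty":0,"tz":0},
    {"claw":0,"tx":0,"turn":0,"ty":0,"tz":0}
  ]
}}

```text
time_s: 2.98
position: [518.8, -208.5, 123.5]
orientation: [0.159, 1.57, 0.02]
wrist_force: [-0.3, -0.7, 0.8]
finger_gap: 87.9
```

```bash
python3 -c "
from h import *
s=snapshot('side'); c=s['frame'][120:270,300:460]; cv2.imwrite('pics/a.png',cv2.resize(c,None,fx=4,fy=4,interpolation=2)[...,::-1])
go([517,-208,34],np.deg2rad(90-7.9))"
```

```text
t 3.025 pos [ 518.9 -208.3  123.6] gap 88.4 F [ 0.2 -0.5  0.5]
R [[0.001, 0.138, 0.99], [-0.0, 0.99, -0.138], [-1.0, -0.0, 0.001]]
turn -0.0001 q6 -1.938
delta tool m [ 0.0896  0.     -0.002 ]
```

View pics/a.png

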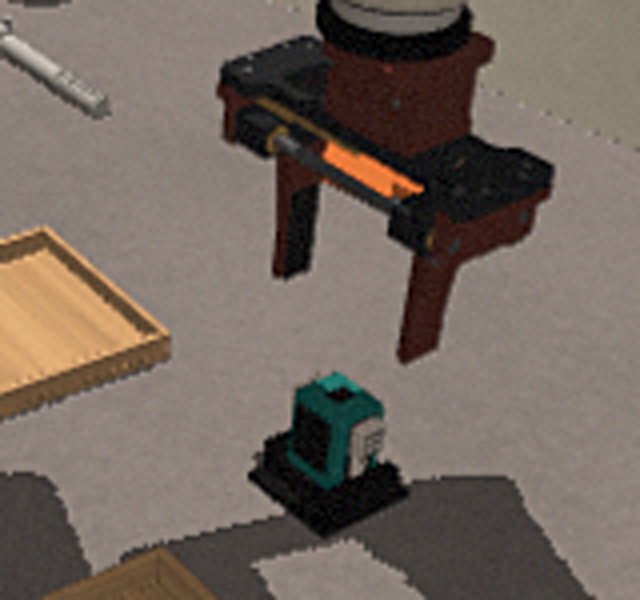

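The close view shows the open fingers straddling the lamp, with the jaws lined up across the buttons. I'll go down.

Request:
{"fn": "servo_tool", "kwargs": {
  "deltas": [
    {"claw":0,"tx":0.03,"turn":0,"ty":0,"tz":-0.001},
    {"claw":0,"tx":0.03,"turn":0,"ty":0,"tz":-0.001},
    {"claw":0,"tx":0.02,"turn":0,"ty":0,"tz":0},
    {"claw":0,"tx":0.008,"turn":0,"ty":0,"tz":0},
    {"claw":0,"tx":0,"turn":0,"ty":0,"tz":0}
  ]
}}

```text
time_s: 3.65
position: [516.7, -208.1, 34.9]
orientation: [3.056, 1.571, 2.918]
wrist_force: [-0.2, -0.2, -0.4]
finger_gap: 87.7
```

Request:
{"fn": "servo_tool", "kwargs": {
  "deltas": [
    {"claw":60,"tx":0,"turn":0,"ty":0,"tz":0},
    {"claw":90,"tx":0,"turn":0,"ty":0,"tz":0},
    {"claw":120,"tx":0,"turn":0,"ty":0,"tz":0},
    {"claw":150,"tx":0,"turn":0,"ty":0,"tz":0},
    {"claw":200,"tx":0,"turn":0,"ty":0,"tz":0}
  ],
  "grip_force": 20
}}

```text
time_s: 4.28
position: [516.9, -208.8, 35.1]
orientation: [-0.636, 1.57, -0.773]
wrist_force: [-1.4, -3.3, 10.1]
finger_gap: 41.6
```

Request:
{"fn": "servo_tool", "kwargs": {
  "deltas": [
    {"claw":200,"tx":0,"turn":0,"ty":0,"tz":0},
    {"claw":200,"tx":0,"turn":0,"ty":0,"tz":0},
    {"claw":200,"tx":0,"turn":0,"ty":0,"tz":0},
    {"claw":200,"tx":0,"turn":0,"ty":0,"tz":0}
  ]
}}

```text
time_s: 4.78
position: [516.9, -208.9, 35.4]
orientation: [-0.618, 1.57, -0.756]
wrist_force: [-1.2, -0.2, 8.6]
finger_gap: 40.4
```

```bash
python3 -c "
from h import *
go([517,-208,34],np.deg2rad(90-7.9))"
```

```text
t 4.775 pos [ 516.9 -208.9   35.4] gap 40.4 F [-1.2 -0.2  8.6]
R [[0.001, 0.137, 0.991], [-0.001, 0.991, -0.137], [-1.0, -0.001, 0.001]]
turn 0.0001 q6 -1.941
delta tool m [ 0.0014  0.0009 -0.    ]
```

Both buttons read as bottomed out (gap 40–42). I'll lift gently and check.

Request:
{"fn": "servo_tool", "kwargs": {
  "deltas": [
    {"claw":200,"tx":-0.004,"turn":0,"ty":0,"tz":0},
    {"claw":200,"tx":-0.004,"turn":0,"ty":0,"tz":0},
    {"claw":200,"tx":-0.004,"turn":0,"ty":0,"tz":0},
    {"claw":200,"tx":0,"turn":0,"ty":0,"tz":0}
  ]
}}

```text
time_s: 5.28
position: [516.8, -208.6, 47.0]
orientation: [-0.37, 1.57, -0.508]
wrist_force: [0.5, 1.2, -0.7]
finger_gap: 39.9
```

```bash
python3 -c "
from h import *
s=snapshot('side'); c=s['frame'][150:270,310:470]; cv2.imwrite('pics/b.png',cv2.resize(c,None,fx=4,fy=4,interpolation=2)[...,::-1])
go([517,-208,34])"
```

```text
t 5.325 pos [ 516.7 -208.5   46.8] gap 40.3 F [-0.9  1.  -1.9]
R [[0.0, 0.137, 0.991], [-0.0, 0.991, -0.137], [-1.0, -0.0, 0.0]]
delta tool m [0.0128 0.0006 0.0002]
```

View pics/b.png

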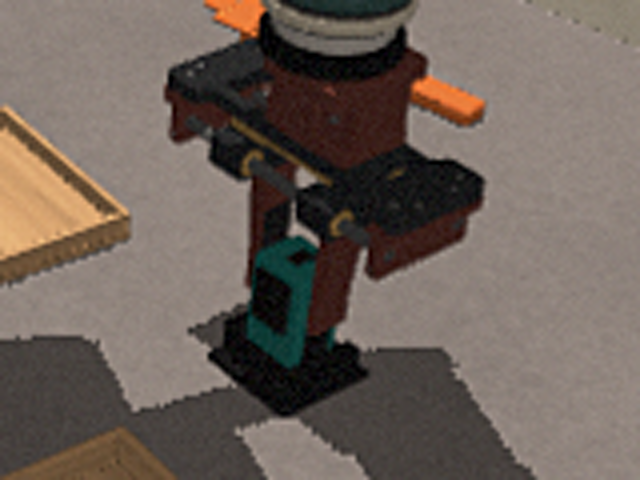

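The lamp has come up with the gripper and stands upright in the jaws. Next I lift it clear and carry it to the tray.

Request:
{"fn": "servo_tool", "kwargs": {
  "deltas": [
    {"claw":200,"tx":-0.015,"turn":0,"ty":0,"tz":0},
    {"claw":200,"tx":-0.02,"turn":0,"ty":0,"tz":0},
    {"claw":200,"tx":-0.02,"turn":0,"ty":0,"tz":0},
    {"claw":200,"tx":-0.015,"turn":0,"ty":0.01,"tz":0},
    {"claw":200,"tx":0,"turn":0,"ty":0.025,"tz":-0.005}
  ]
}}

```text
time_s: 5.95
position: [518.0, -173.6, 118.7]
orientation: [-0.296, 1.567, -0.435]
wrist_force: [0.3, 0.6, -1.8]
finger_gap: 40.4
```

Request:
{"fn": "servo_tool", "kwargs": {
  "deltas": [
    {"claw":200,"tx":0,"turn":0,"ty":0.035,"tz":-0.01},
    {"claw":200,"tx":0,"turn":0,"ty":0.045,"tz":-0.012},
    {"claw":200,"tx":0,"turn":0,"ty":0.045,"tz":-0.012},
    {"claw":200,"tx":0,"turn":0,"ty":0.035,"tz":-0.012},
    {"claw":200,"tx":0,"turn":0,"ty":0.025,"tz":-0.008}
  ]
}}

```text
time_s: 6.58
position: [487.4, 19.8, 117.1]
orientation: [2.55, 1.57, 2.414]
wrist_force: [0.7, -1.0, -0.8]
finger_gap: 40.0
```

Request:
{"fn": "servo_tool", "kwargs": {
  "deltas": [
    {"claw":200,"tx":0,"turn":0,"ty":0.012,"tz":-0.002},
    {"claw":200,"tx":0,"turn":0,"ty":0,"tz":0},
    {"claw":200,"tx":0,"turn":0,"ty":0,"tz":0}
  ]
}}

```text
time_s: 6.95
position: [488.5, 29.0, 116.8]
orientation: [-0.742, 1.57, -0.88]
wrist_force: [0.0, -0.0, -1.5]
finger_gap: 40.4
```

```bash
python3 -c "
from h import *
s=snapshot('side'); c=s['frame'][100:250,220:400]; cv2.imwrite('pics/c.png',cv2.resize(c,None,fx=4,fy=4,interpolation=2)[...,::-1])
go([489,30,34])"
```

```text
t 7.0 pos [488.5  28.8 116.7] gap 40.2 F [ 0.4 -0.1 -1.4]
R [[0.0, 0.138, 0.99], [-0.0, 0.99, -0.138], [-1.0, -0.0, 0.0]]
delta tool m [0.0827 0.0013 0.0004]
```

View pics/c.png

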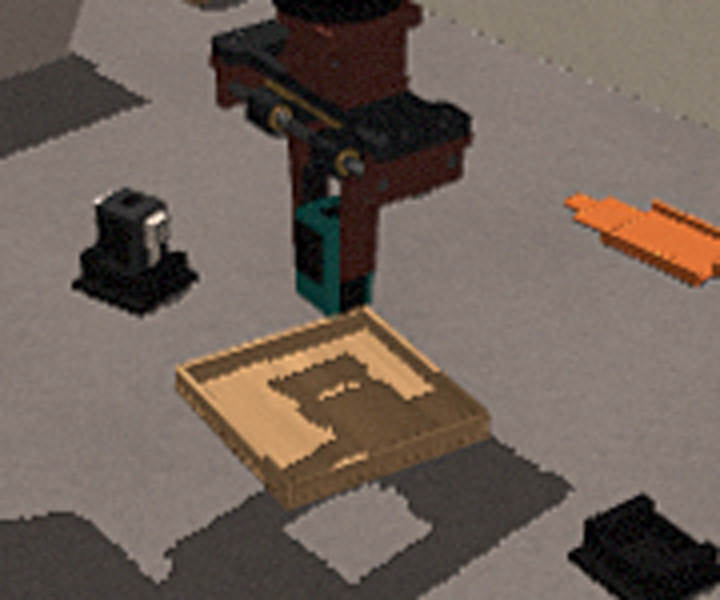

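The lamp hangs upright over the tray, and the charcoal lamp and dock are untouched. I expect floor contact at TCP z ≈ 34–35.

Request:
{"fn": "servo_tool", "kwargs": {
  "deltas": [
    {"claw":200,"tx":0.02,"turn":0,"ty":0,"tz":0},
    {"claw":200,"tx":0.025,"turn":0,"ty":0,"tz":0},
    {"claw":200,"tx":0.02,"turn":0,"ty":0,"tz":0},
    {"claw":200,"tx":0.01,"turn":0,"ty":0,"tz":0},
    {"claw":200,"tx":0.002,"turn":0,"ty":0,"tz":0}
  ]
}}

```text
time_s: 7.62
position: [487.9, 29.1, 39.2]
orientation: [-2.933, 1.57, -3.072]
wrist_force: [0.2, 0.6, -0.5]
finger_gap: 40.1
```

Request:
{"fn": "servo_tool", "kwargs": {
  "deltas": [
    {"claw":200,"tx":0.001,"turn":0,"ty":0,"tz":0},
    {"claw":200,"tx":0.001,"turn":0,"ty":0,"tz":0},
    {"claw":200,"tx":0.001,"turn":0,"ty":0,"tz":0},
    {"claw":200,"tx":0,"turn":0,"ty":0,"tz":0}
  ]
}}

```text
time_s: 8.12
position: [488.1, 29.6, 36.8]
orientation: [-0.301, 1.57, -0.438]
wrist_force: [0.6, 0.2, -0.7]
finger_gap: 40.0
```

Request:
{"fn": "servo_tool", "kwargs": {
  "deltas": [
    {"claw":200,"tx":0.001,"turn":0,"ty":0,"tz":0},
    {"claw":200,"tx":0,"turn":0,"ty":0,"tz":0},
    {"claw":200,"tx":0,"turn":0,"ty":0,"tz":0}
  ]
}}

```text
time_s: 8.5
position: [488.0, 29.6, 35.7]
orientation: [-2.126, 1.571, -2.264]
wrist_force: [0.5, 0.2, -1.7]
finger_gap: 40.3
```

Request:
{"fn": "servo_tool", "kwargs": {
  "deltas": [
    {"claw":200,"tx":0.001,"turn":0,"ty":0,"tz":0},
    {"claw":200,"tx":0,"turn":0,"ty":0,"tz":0},
    {"claw":200,"tx":0,"turn":0,"ty":0,"tz":0}
  ]
}}

```text
time_s: 8.88
position: [488.0, 29.6, 34.6]
orientation: [-2.588, 1.571, -2.726]
wrist_force: [-0.4, -0.9, -0.8]
finger_gap: 39.9
```

Request:
{"fn": "servo_tool", "kwargs": {
  "deltas": [
    {"claw":200,"tx":0.001,"turn":0,"ty":0,"tz":0},
    {"claw":200,"tx":0,"turn":0,"ty":0,"tz":0},
    {"claw":200,"tx":0,"turn":0,"ty":0,"tz":0}
  ]
}}

```text
time_s: 9.25
position: [488.1, 29.6, 34.4]
orientation: [-0.299, 1.57, -0.437]
wrist_force: [-1.8, -0.3, 9.0]
finger_gap: 40.3
```

Touchdown at z 34.4 with 9 N. I'll ease off slightly and open slowly.

Request:
{"fn": "servo_tool", "kwargs": {
  "deltas": [
    {"claw":200,"tx":-0.0005,"turn":0,"ty":0,"tz":0},
    {"claw":120,"tx":0,"turn":0,"ty":0,"tz":0},
    {"claw":105,"tx":0,"turn":0,"ty":0,"tz":0},
    {"claw":90,"tx":0,"turn":0,"ty":0,"tz":0},
    {"claw":60,"tx":0,"turn":0,"ty":0,"tz":0}
  ]
}}

```text
time_s: 9.88
position: [488.1, 29.6, 34.1]
orientation: [-1.756, 1.571, -1.893]
wrist_force: [-0.0, 0.3, 0.2]
finger_gap: 63.8
```

Request:
{"fn": "servo_tool", "kwargs": {
  "deltas": [
    {"claw":20,"tx":0,"turn":0,"ty":0,"tz":0},
    {"claw":0,"tx":0,"turn":0,"ty":0,"tz":0},
    {"claw":0,"tx":0,"turn":0,"ty":0,"tz":0},
    {"claw":0,"tx":0,"turn":0,"ty":0,"tz":0}
  ]
}}

```text
time_s: 10.38
position: [488.1, 29.6, 34.2]
orientation: [-1.545, 1.571, -1.683]
wrist_force: [-0.1, -0.7, -0.3]
finger_gap: 87.6
```

```bash
python3 -c "
from h import *
s=snapshot('side'); c=s['frame'][100:250,220:400]; cv2.imwrite('pics/d.png',cv2.resize(c,None,fx=4,fy=4,interpolation=2)[...,::-1])
go([489,30,150])"
```

```text
t 10.425 pos [488.1  29.6  34.2] gap 88.1 F [ 0.1 -0.  -0.7]
R [[-0.0, 0.137, 0.991], [-0.0, 0.991, -0.137], [-1.0, -0.0, -0.0]]
delta tool m [-0.1158  0.0005  0.0009]
```

View pics/d.png

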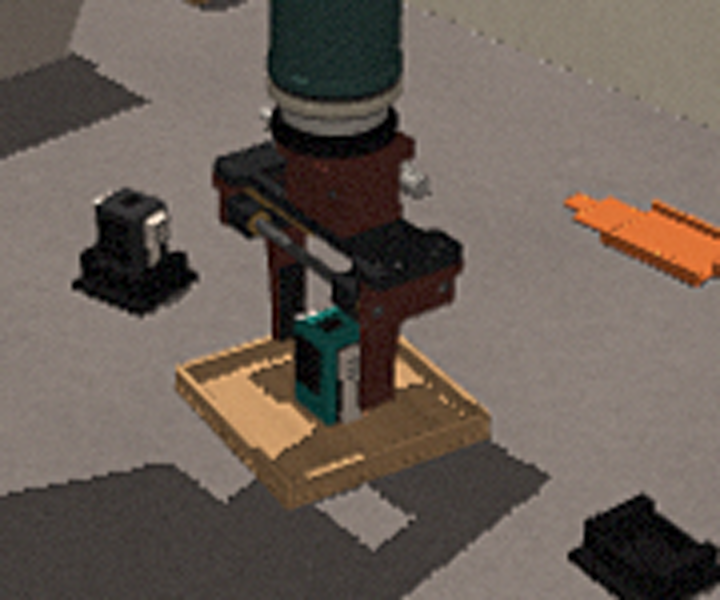

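The lamp stands in the tray with the fingers clear on both sides. I'll retreat straight up.

Request:
{"fn": "servo_tool", "kwargs": {
  "deltas": [
    {"claw":0,"tx":-0.015,"turn":0,"ty":0,"tz":0},
    {"claw":0,"tx":-0.035,"turn":0,"ty":0,"tz":0},
    {"claw":0,"tx":-0.045,"turn":0,"ty":0,"tz":0},
    {"claw":0,"tx":-0.045,"turn":0,"ty":0,"tz":0},
    {"claw":0,"tx":-0.02,"turn":0,"ty":0,"tz":0}
  ]
}}

```text
time_s: 11.05
position: [489.4, 29.6, 197.9]
orientation: [0.038, 1.566, -0.099]
wrist_force: [-0.0, 0.1, -0.1]
finger_gap: 88.1
```

Request:
{"fn": "servo_tool", "kwargs": {
  "deltas": [
    {"claw":0,"tx":0,"turn":0,"ty":0,"tz":0},
    {"claw":0,"tx":0,"turn":0,"ty":0,"tz":0}
  ]
}}

```text
time_s: 11.3
position: [487.3, 29.7, 193.7]
orientation: [-2.983, 1.57, -3.121]
wrist_force: [0.3, -0.3, -0.3]
finger_gap: 87.7
```

```bash
python3 -c "
from h import *
s=snapshot('side'); c=s['frame'][100:250,220:400]; cv2.imwrite('pics/e.png',cv2.resize(c,None,fx=4,fy=4,interpolation=2)[...,::-1])
w=pts(s); h=cv2.cvtColor(s['frame'],cv2.COLOR_RGB2HSV); H=h[...,0]
m=(H>80)&(H<100)&(h[...,1]>120)&(h[...,2]>60)&(w[...,2]>55)&(w[...,2]<80)&(abs(w[...,0]-489)<80)&(abs(w[...,1]-30)<80)
p=w[m]; print(len(p),p.mean(0),p[:,2].min(),p[:,2].max())
go([489,30,150])"
```

```text
40 [487.52605198  20.2904012   65.10003806] 58.35783539470923 69.07924924465502
t 11.35 pos [487.1  29.7 193.3] gap 87.8 F [-0.4 -0.8 -0.3]
R [[-0.002, 0.137, 0.991], [0.0, 0.991, -0.137], [-1.0, -0.0, -0.002]]
delta tool m [0.0433 0.0006 0.002 ]
```

View pics/e.png

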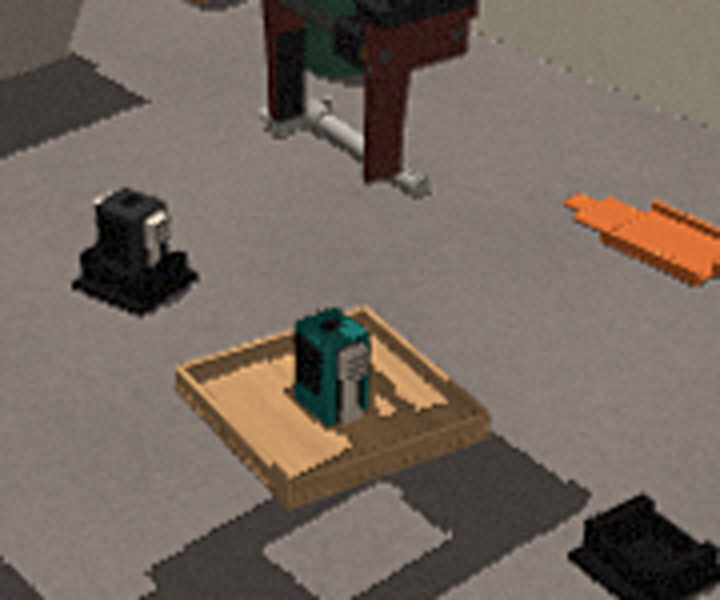

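The lamp stands upright in the middle of the smallest tray, the gripper is well clear above it, and the charcoal lamp is still in its dock.

```bash
python3 -c "
from rig import finish_job; print(finish_job())"
```

```text
the job is handed in; nothing more can be done
None
```

I moved the teal lamp from its dock to the smallest tray and handed the job in at about 11.4 s. No verdict was reported.

- **Pinch and lift:** With the jaws closed on both buttons the gap settled at about 40 mm. Fully pressed is 42 mm, so I took both buttons as bottomed out. The lamp then lifted straight out of the dock.
- **Placing:** I carried it to the tray and lowered it until it touched the floor at about 9 N, still held. Then I eased off, opened slowly and withdrew straight up.

**Last checks:**
- The final picture shows the lamp upright near the tray's middle and the gripper clear of everything.
- Depth readings put the lamp's top at up to 69 mm. About 67 mm is expected when it stands on the tray floor, so they agree within the 2 mm calibration.
- The wrist force was near zero.
- In the pictures the charcoal lamp is still in its dock and looks unmoved; I did not measure it.

**Disagreement:** while pinching, the wrist showed an upward force of about 9 N that I did not explain. It went away once the lamp began to lift.

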